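# Light the burner under the saucepan

## Robot

A 6-joint arm with a two-finger parallel gripper is mounted at the origin on the work surface; the furniture and walls round the work are solid. World frame = base frame: x ahead of the robot, y to its left, z up, the work surface at z = 0. Lengths are in m, angles in rad, forces in N, time in s.
With the tool pointing down it reaches from about 0.275 to 0.75 m from the base axis. Payload 10.2 kg.
Tool frame: the origin (TCP) lies midway between the tips of the shut fingers; the grasp point (between the pads) lies 19 mm behind it (env.hold_point_z is the distance from the TCP to the grasp point, in m); z points along the fingers, y is the line along which they close (so a half turn about z gives the same grasp; the last joint's range is limited). The gripper opens to 85 mm and grips with 20 to 120 N. Pads are 22 mm wide; open, the fingers measure 114 mm over their backs; the gripper's body (76 mm by 85 mm) begins 54 mm behind the grasp point. The pads swing forward as they close: fully open they stand 13 mm farther back than shut.
Start: joints at [-1.435, 0.313, 1.498, -0, 1.331, -0.223], TCP at [0.184, -0.492, 0.231] pointing down, gripper open.
Joint ranges: [-2.94, 2.94], [-0.97, 2.17], [0.19, 2.56], [-1.23, 4.37], [0.02, 3.11], [-2.88, 2.88]. Speed limits (rad/s): [2.39, 2.39, 3.01, 3.14, 3.14, 3.14].

## Interface

Orientations are given as a unit quaternion [x, y, z, w].
In Python, from bench import env, kinematics, monitor, eyes, job gives the robot as it stands. The module is installed in compiled form; this text tells all that it offers. Calls block until the motion is done:
- env.reach(position, orientation): joint-space move of the TCP to a pose.
- env.movel(position, velocity=0.15, frame=None, guard=None): straight line of the TCP; frame=None keeps the orientation; velocity is the mean speed in m/s. With guard (N) it stops when the force on the tool has changed by that much, and returns True; else False.
- env.set_joints(angles): joint-space move.
- env.release() and env.close_gripper(effort=None): open the fingers fully, or close them until they stop; effort is the grip in N (None keeps the last).
- env.hold(seconds).
- kinematics.ik(position, orientation): joint angles nearest the present ones, or None.
- monitor.sense(): the state.
- eyes.grab_frame(name): name is "scene" or "top" or "wrist"; returns a dict with "frame" (384x512x3 uint8, red, green, blue), "mtx" (3x3 intrinsics, pixels), "view" (4x4, takes a point from world to camera coordinates). Camera axes: x right, y down, z forward; pixel columns grow to the right and rows downward; lengths in m; the calibration is good to about 2 mm. A picture is of the moment at which its call begins. There is no depth.
A pose or a line that the arm cannot do raises env.MotionError and nothing moves.
- job.hand_in(): hands the job in; it is judged then, once.
The state is a dict: "clock": time; "joints": joint angles; "qvel": joint speeds; "joint_efforts": joint torques, N m; "position": TCP position; "ee_rot": TCP orientation; "contact_force": force on the tool from outside, world axes, zero at the start; "ft_torque": the same for the moment, N m; "finger_gap": opening from 0.0 (shut) to 1.0 (fully open); "gripper_force": force on a finger pad.
Only numpy, scipy, OpenCV 4.12 (cv2) and the standard library are available. Lean on these libraries where they do the work, as an engineer would, in place of code of your own. Each camera call takes 0.05 s, during which the arm holds its last target. There are 200 camera calls.

## Task

Light the gas burner that the saucepan stands on: push that burner's knob in against its spring, turn it anticlockwise past the safety stop while holding it in, and let go with its pointer at the large flame mark, a quarter turn from off. Leave the other burner off, and do not shift the saucepan, the kettle, the spice jar or the mill.

Things in the scene. Friction and masses are not known exactly. Their poses are not given: they have to be found in the camera images.
- cooker: Steel two-burner table-top gas cooker, fixed, 270 deep (x), 440 wide (y), deck 92, pan supports 114 mm high. Origin under its middle; x to its back, y to its left. Front panel slopes 33 degrees: left knob (y +115 mm) for the left burner (x +60, y +115), right knob (y -115) for the right one. Marks round each knob: line up the slope = off, large flame at left, small flame below.
- knob_left_grip (a point): Centre of the left knob's grip bar, on the knob's axis; moves in with it. Black bar 64 long, 16 wide, 28 mm high (15 mm below to 13 mm above this point), standing on a round skirt 62 mm across. z: the knob's axis, out of the panel, leaning 33 degrees from vertical to the cooker's front. x: along the bar to the end with the white pointer line; y: across the bar.
- knob_right_grip (a point): Centre of the right knob's grip bar, on the knob's axis; moves in with it. Black bar 64 long, 16 wide, 28 mm high (15 mm below to 13 mm above this point), standing on a round skirt 62 mm across. z: the knob's axis, out of the panel, leaning 33 degrees from vertical to the cooker's front. x: along the bar to the end with the white pointer line; y: across the bar.
- knob_left (a joint): Turn of the left knob, rad: 0 with its pointer at off (up the slope), grows anticlockwise seen facing the panel; 1.57 at the large flame (to the left), 3.14 at the small flame (down). Starts at 0 to 0.1. A stop blocks it at about 0.2 unless pushed in over 5 mm; hold it in till past 1.05, then it turns freely. Light friction (0.06 N m); stays where left.
- knob_right (a joint): Turn of the right knob, rad: 0 with its pointer at off (up the slope), grows anticlockwise seen facing the panel; 1.57 at the large flame (to the left), 3.14 at the small flame (down). Starts at 0 to 0.1. A stop blocks it at about 0.2 unless pushed in over 5 mm; hold it in till past 1.05, then it turns freely. Light friction (0.06 N m); stays where left.
- knob_left_stem (a joint): How far the left knob is pushed in along its axis, in m: 0 out, 0.009 fully in. A spring pushes it out with 4 N at the start, 12 N fully in; it comes out by itself when let go.
- knob_right_stem (a joint): How far the right knob is pushed in along its axis, in m: 0 out, 0.009 fully in. A spring pushes it out with 4 N at the start, 12 N fully in; it comes out by itself when let go.
- saucepan_middle (a point): Small steel saucepan, 150 mm wide, 96 mm high, with one long dark handle; it stands on one of the two burners. The point lies in the middle of its round body, 45 mm above its base.
- kettle_middle (a point): Dark grey stove kettle, 200 mm wide, 235 mm high with its arched handle; it stands on the other burner. The point lies in the middle of its body, 60 mm above its base.
- jar: Spice jar with a dark cap, 40 mm wide, 105 mm high, standing on the worktop to the left of the cooker. Origin under its middle.
- mill: Steel salt mill, 50 mm wide, 209 mm high, standing on the worktop to the right of the cooker. Origin under its middle.

How it is judged:
By the outcome, as a careful person would: the job done as asked, in the order asked, and still so for the second after the job is handed in, with the robot touching nothing.
It also fails if it takes over 32 s, if anything falls off the work surface, if the arm or the gripper's body presses on something with over 40 N, if the wrist force passes 120 N, or if a joint passes its speed limit or range.

## Working session

There is one attempt and no reset: what is moved stays moved. The work goes in short steps, each a Python script; the robot and the scene stay as the last script left them, time stands still between calls to the robot, and variables do not carry over. Pictures are saved under pics/ and viewed, at most 10 in all, crops included, and the job is handed in when it is done.

```bash
mkdir -p pics; python3 - <<'E'
from bench import env, kinematics, monitor, eyes, job
import cv2, numpy as np
for n in ["scene","top"]:
    f=eyes.grab_frame(n); cv2.imwrite(f"pics/{n}0.png",cv2.resize(f["frame"][:,:,::-1],(800,600),interpolation=cv2.INTER_CUBIC))
    np.savez(f"pics/{n}0.npz",**f); print(n,f["mtx"].round(1).tolist(),f["view"].round(3).tolist())
print(monitor.sense(), env.hold_point_z)
E
```

```text
scene [[437.9, 0.0, 256.7], [0.0, 437.9, 192.5], [0.0, 0.0, 1.0]] [[-0.809, -0.587, -0.022, 0.454], [-0.26, 0.392, -0.883, 0.301], [0.527, -0.708, -0.47, 0.979], [0.0, 0.0, 0.0, 1.0]]
top [[476.6, 0.0, 255.8], [0.0, 476.6, 197.1], [0.0, 0.0, 1.0]] [[0.002, -1.0, 0.006, -0.063], [-0.984, -0.003, -0.18, 0.613], [0.18, -0.005, -0.984, 1.361], [0.0, 0.0, 0.0, 1.0]]
{'clock': 0.1, 'joints': array([-1.43539178e+00,  3.13420810e-01,  1.49833912e+00, -1.06046216e-05,
        1.33097710e+00, -2.23422835e-01]), 'qvel': array([ 0.00102112, -0.00123969, -0.0010574 , -0.00132128, -0.00037081,
        0.00015483]), 'joint_efforts': array([ 2.35752617e-03, -4.12898755e+01, -2.60142589e+01, -2.23360885e-04,
        3.03026362e-03, -9.31623163e-06]), 'position': array([ 0.18431269, -0.4913527 ,  0.23078688]), 'ee_rot': array([ 9.83948104e-01,  1.78453918e-01,  2.00285042e-05, -5.71860168e-04]), 'contact_force': array([0.12966402, 0.12023707, 0.22520639]), 'ft_torque': array([-0.03650891,  0.01030641,  0.00532371]), 'gripper_force': 0.0, 'finger_gap': 1.0002594181213431} 0.0187
```

View pics/scene0.png

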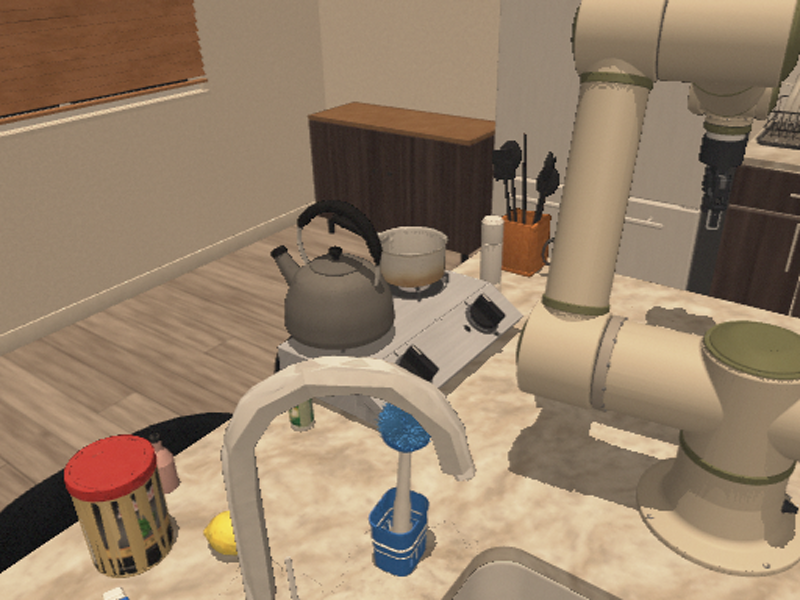

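View pics/top0.png

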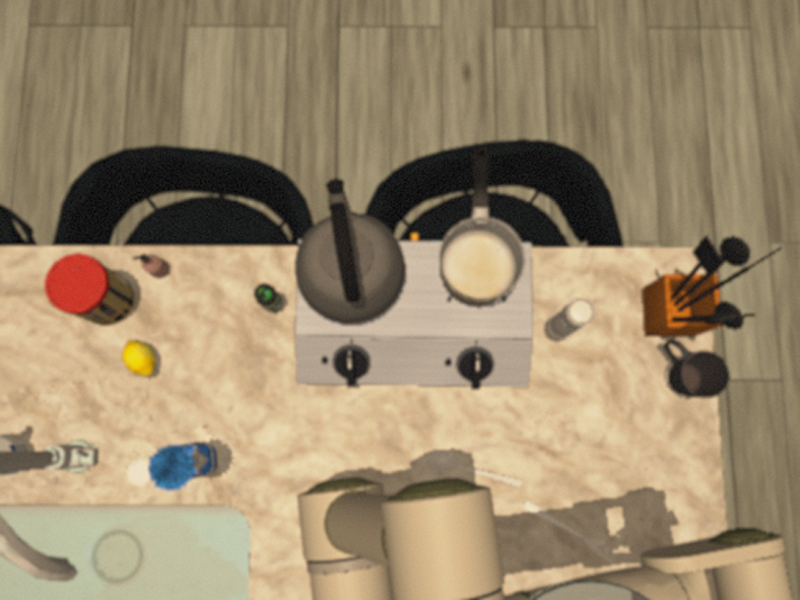

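The saucepan is at right (480,262 in the top view), so the target is the right knob, around (477,365). The kettle is on the left burner. Next I'll enlarge the knob area.

```bash
python3 - <<'E'
import cv2, numpy as np
f=np.load("pics/top0.npz")["frame"]
c=f[205:255,180:350,::-1]; cv2.imwrite("pics/c1.png",cv2.resize(c,None,fx=4.7,fy=4.7,interpolation=cv2.INTER_CUBIC))
f=np.load("pics/scene0.npz")["frame"]
c=f[170:260,230:345,::-1]; cv2.imwrite("pics/c2.png",cv2.resize(c,None,fx=6,fy=6,interpolation=cv2.INTER_CUBIC))
E
```

```text
(no output)
```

View pics/c1.png

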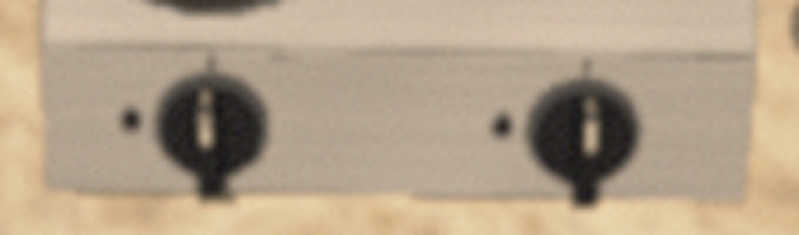

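View pics/c2.png

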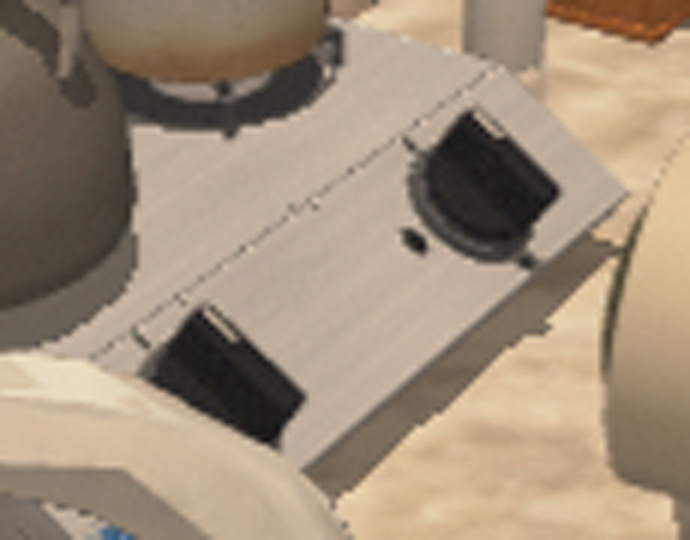

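The crops show the deck's front corners, the panel's lower edge, the flame dots and the off marks. I'll fit the cooker pose to these points.

```bash
cat > fit.py <<'E'
import numpy as np
from scipy.optimize import least_squares
T=np.load("pics/top0.npz");S=np.load("pics/scene0.npz")
def proj(f,p):
    c=f["mtx"]@(f["view"]@np.append(p,1))[:3]; return c[:2]/c[2]
t=np.radians(33)
def pt(q,s,y,n=0):   # s down the slope from the deck edge, n out of panel
    X=np.array([-q[3]-s*np.cos(t)-n*np.sin(t),y,.092-s*np.sin(t)+n*np.cos(t)])
    c,d=np.cos(q[2]),np.sin(q[2]); return np.array([q[0]+c*X[0]-d*X[1],q[1]+d*X[0]+c*X[1],X[2]])
c1=lambda u,v:(T,np.array([180+u/4.7,205+v/4.7])-.4)
c2=lambda u,v:(S,np.array([230+u/6,170+v/6])-.4)
# q: x y yaw e L s r roff rlow
obs=[(c1(45,45),lambda q:pt(q,0,.22)),(c1(755,52),lambda q:pt(q,0,-.22)),
(c1(45,188),lambda q:pt(q,q[4],.22)),(c1(745,198),lambda q:pt(q,q[4],-.22)),
(c2(497,66),lambda q:pt(q,0,-.22)),(c2(628,193),lambda q:pt(q,q[4],-.22)),
(c1(131,120),lambda q:pt(q,q[5],.115+q[6])),(c1(502,126),lambda q:pt(q,q[5],-.115+q[6])),(c2(413,240),lambda q:pt(q,q[5],-.115+q[6])),
(c1(211,58),lambda q:pt(q,q[5]-q[7],.115)),(c1(587,65),lambda q:pt(q,q[5]-q[7],-.115)),(c2(410,143),lambda q:pt(q,q[5]-q[7],-.115)),
(c2(527,262),lambda q:pt(q,q[5]+q[8],-.115))]
fun=lambda q:np.concatenate([proj(f,g(q))-o for (f,o),g in obs]+[[(q[0]-q[3]-.0)*0]])
q0=[.5,-.1,0,.06,.09,.045,.045,.045,.045]
# x and e only matter as x-e: fix e
r=least_squares(lambda p:fun(np.insert(p,3,.06)),np.delete(q0,3)); q=np.insert(r.x,3,.06)
if __name__=="__main__":
    print(q.round(4)); print(r.fun[:-1].reshape(-1,2).round(1).tolist())
    for n in(0,.02,.03):print(n,pt(q,q[5],-.115,n).round(4),[proj(f,pt(q,q[5],-.115,n)).round(1) for f in(T,S)])
    # bar top corners in c1/c2 crop coordinates for a few grip heights
    for h in(.017,.022,.027):
        print(h,[(((proj(T,pt(q,q[5]+a,-.115+b,h+.013))+.4-[180,205])*4.7).round().astype(int).tolist(),((proj(S,pt(q,q[5]+a,-.115+b,h+.013))+.4-[230,170])*6).round().astype(int).tolist()) for a,b in((-.032,.008),(-.032,-.008),(.032,-.008),(.032,.008))])
E
python3 fit.py
```

```text
[ 0.6153 -0.0865 -0.0108  0.06    0.101   0.0513  0.05    0.0421  0.0443]
[[-1.3, -0.4], [0.6, 0.2], [0.1, 0.2], [-0.1, 0.1], [0.2, -1.4], [0.5, -1.0], [0.0, -0.1], [-0.1, -0.3], [0.3, 0.2], [-0.0, 0.2], [-0.3, -0.2], [-0.2, 0.1], [0.0, -0.0]]
0 [ 0.511  -0.2004  0.064 ] [array([303.4, 231.3]), array([307.3, 203.1])]
0.02 [ 0.5001 -0.2003  0.0808] [array([304.1, 234.5]), array([310.5, 199.3])]
0.03 [ 0.4946 -0.2002  0.0892] [array([304.4, 236.1]), array([312.2, 197.4])]
0.017 [([576, 100], [443, 129]), ([603, 101], [459, 117]), ([597, 194], [548, 205]), ([571, 194], [532, 218])]
0.022 [([577, 104], [448, 123]), ([603, 104], [464, 111]), ([598, 198], [553, 199]), ([571, 198], [537, 212])]
0.027 [([577, 108], [453, 117]), ([604, 108], [469, 105]), ([598, 202], [558, 193]), ([572, 202], [543, 206])]
```

```bash
cat > h.py <<'E'
import numpy as np, cv2
from scipy.spatial.transform import Rotation as R
from bench import env, kinematics, monitor, eyes, job
from fit import q, pt, proj
yaw=q[2]; ax=np.array([-np.sin(np.radians(33))*np.cos(yaw),-np.sin(np.radians(33))*np.sin(yaw),np.cos(np.radians(33))])
grip=pt(q,q[5],-.115,.027)
up=np.array([np.cos(np.radians(33))*np.cos(yaw),np.cos(np.radians(33))*np.sin(yaw),np.sin(np.radians(33))])
def ori(a,flip=1):   # bar direction (tool x*flip) at knob angle a
    x=R.from_rotvec(ax*a).apply(up)*flip; z=-ax; return R.from_matrix(np.column_stack([x,np.cross(z,x),z])).as_quat()
E
python3 - <<'E'
from h import *
print(grip)
for fl in(1,-1):
  for d in(-.012,.1):
    for a in(0,.8,1.57):
      j=kinematics.ik(grip+ax*d,ori(a,fl)); print(fl,d,a,None if j is None else j.round(2))
E
```

```text
[ 0.496258   -0.20026211  0.08668277]
1 -0.012 0 [-0.78  0.37  2.03  0.94  0.49  0.01]
1 -0.012 0.8 [-0.78  0.37  2.03  0.94  0.49 -0.79]
1 -0.012 1.57 [-0.78  0.37  2.03  0.94  0.49 -1.56]
1 0.1 0 [-0.91  0.08  2.08  0.7   0.72  0.2 ]
1 0.1 0.8 [-0.91  0.08  2.08  0.7   0.72 -0.6 ]
1 0.1 1.57 [-0.91  0.08  2.08  0.7   0.72 -1.37]
-1 -0.012 0 None
-1 -0.012 0.8 [-0.78  0.37  2.03  0.94  0.49  2.35]
-1 -0.012 1.57 [-0.78  0.37  2.03  0.94  0.49  1.58]
-1 0.1 0 None
-1 0.1 0.8 [-0.91  0.08  2.08  0.7   0.72  2.54]
-1 0.1 1.57 [-0.91  0.08  2.08  0.7   0.72  1.77]
```

```bash
python3 - <<'E'
from h import *
env.reach(grip+ax*.11,ori(.05))
f=eyes.grab_frame("wrist"); np.savez("pics/w0.npz",**f)
im=cv2.resize(f["frame"][:,:,::-1],(800,600),interpolation=cv2.INTER_CUBIC)
cv2.imwrite("pics/w0.png",im)
s=monitor.sense(); print(s["clock"],s["position"]-(grip+ax*.11),s["contact_force"])
P=lambda *a:(proj(f,pt(q,*a))*800/512).round(1).tolist()
for a,b in((-.032,.008),(-.032,-.008),(.032,-.008),(.032,.008)):print(P(q[5]+a,-.115+b,.04))
print("dot",P(q[5],-.115+q[6]),"off",P(q[5]-q[7],-.115),"low",P(q[5]+q[8],-.115),"edge",P(0,-.115))
E
```

```text
1.575 [ 5.43274609e-05 -9.69031038e-04  2.41062316e-04] [ 0.51046309 -0.22548012  0.2980448 ]
[381.7, 243.9]
[412.2, 245.4]
[405.5, 357.7]
[377.1, 356.4]
dot [314.4, 279.8] off [397.8, 215.8] low [391.1, 349.1] edge [398.6, 200.2]
```

View pics/w0.png

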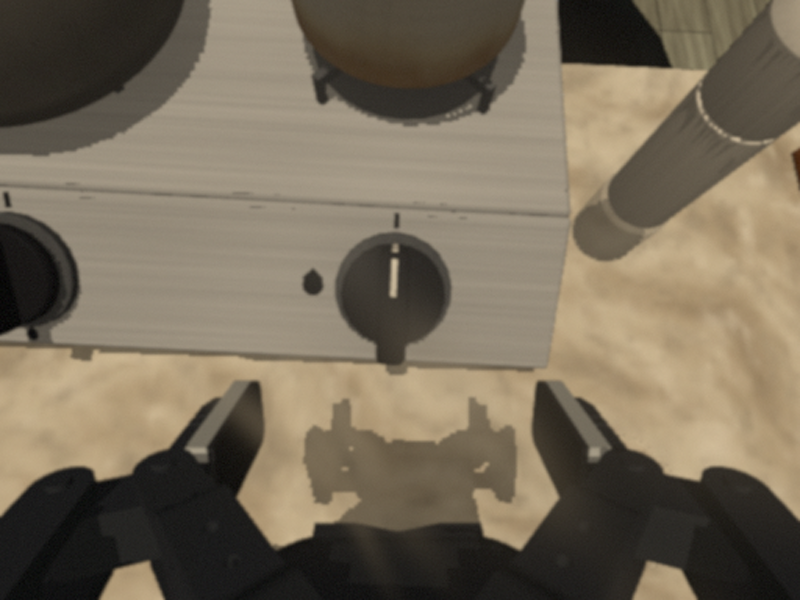

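The wrist view agrees with the fit: the dot is at (313,283) against a predicted (314,280), and the bar end is at (391,362) against about (391,357). The knob sits about 2 mm further down the slope and is turned only slightly from off. I'll correct for that, then grasp and push it in.

```bash
sed -i 's/^grip=.*/grip=pt(q,q[5]+.0018,-.115,.0275)/' h.py; python3 - <<'E'
from h import *
def rep(t):
    s=monitor.sense(); p=s["position"]-grip; print(t,round(s["clock"],2),"ax",round(p@ax,4),"up",round(p@up,4),"y",round(p[1],4),"Fax",round(s["contact_force"]@ax,1),s["contact_force"].round(1),"M",round(s["ft_torque"]@ax,2),"gap",round(s["finger_gap"],3),round(s["gripper_force"],1))
o=ori(.03)
env.reach(grip+ax*.07,o); rep("pre")
print(env.movel(grip-ax*.011,velocity=.06,frame=o,guard=12)); rep("at")
env.close_gripper(45); rep("closed")
f=eyes.grab_frame("wrist"); cv2.imwrite("pics/w1.png",cv2.resize(f["frame"][:,:,::-1],(800,600)))
print(env.movel(grip-ax*.022,velocity=.02,guard=20)); rep("pushed")
E
```

```text
pre 1.86 ax 0.0695 up -0.0005 y 0.0003 Fax -0.6 [-0.1 -0.2 -0.8] M -0.01 gap 1.001 0.0
False
at 3.36 ax -0.0108 up 0.0001 y -0.0002 Fax -0.5 [ 0.7 -0.6 -0.1] M -0.01 gap 0.999 0.0
closed 3.99 ax -0.0109 up 0.0001 y 0.0013 Fax 6.9 [-1.8  6.9  7.1] M -0.11 gap 0.18 47.3
True
pushed 4.42 ax -0.0157 up 0.0001 y 0.0015 Fax 17.5 [-10.9   3.4  13.8] M -0.09 gap 0.184 49.3
```

View pics/w1.png

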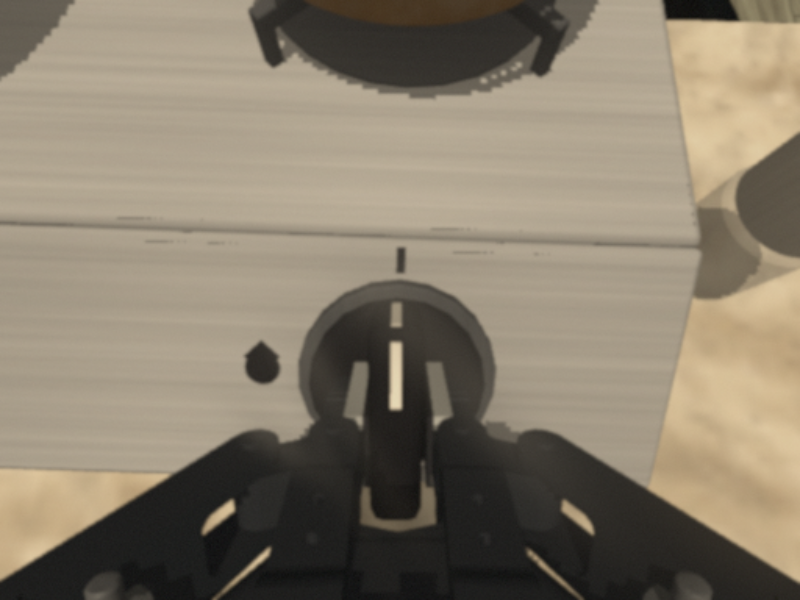

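The pads hold the bar centrally, straddling the pointer line at (396,375). The axial force of 17.5 N is above the spring's 12 N maximum, so the knob is fully in. Now I'll turn it.

```bash
python3 - <<'E'
from h import *
def ang():
    x=R.from_quat(monitor.sense()["ee_rot"]).as_matrix()[:,0]; return np.arctan2(x@np.cross(ax,up),x@up)
def rep(t):
    s=monitor.sense(); p=s["position"]-grip; print(t,round(s["clock"],2),"a",round(ang(),3),"ax",round(p@ax,4),"up",round(p@up,4),"y",round(p[1],4),"Fax",round(s["contact_force"]@ax,1),s["contact_force"].round(1),"M",round(s["ft_torque"]@ax,2),"gap",round(s["finger_gap"],3))
rep("start"); a0=ang(); j0=monitor.sense()["joints"].copy()
# keep the commanded push: re-command a position 1 mm deeper than measured
p=monitor.sense()["position"]-ax*.001
env.movel(p,velocity=.02); rep("deeper")
for a in(.15,.35,.6,.9,1.2,1.4,1.571):
    j=kinematics.ik(p,ori(a)); env.set_joints(j); rep(a)
    if abs(monitor.sense()["ft_torque"]@ax)>1.0: print("blocked?");break
E
```

```text
start 4.42 a 0.031 ax -0.0157 up 0.0001 y 0.0015 Fax 17.5 [-10.9   3.4  13.8] M -0.09 gap 0.184
deeper 4.67 a 0.031 ax -0.0158 up 0.0002 y 0.0015 Fax 26.5 [-18.9   2.5  19.3] M -0.02 gap 0.18
0.15 4.92 a 0.152 ax -0.0158 up 0.0002 y 0.0017 Fax 27.9 [-18.9   3.4  20.9] M 0.03 gap 0.181
0.35 5.22 a 0.352 ax -0.0158 up 0.0002 y 0.0019 Fax 28.3 [-19.6   3.7  21. ] M 0.05 gap 0.18
0.6 5.58 a 0.601 ax -0.0158 up 0.0001 y 0.0022 Fax 29.4 [-19.3   4.6  22.5] M 0.02 gap 0.18
0.9 5.97 a 0.902 ax -0.0158 up -0.0001 y 0.0025 Fax 29.8 [-21.2   5.   21.7] M 0.07 gap 0.177
1.2 6.36 a 1.202 ax -0.0158 up -0.0004 y 0.0027 Fax 32.1 [-23.3   6.8  23.1] M 0.04 gap 0.18
1.4 6.67 a 1.402 ax -0.0159 up -0.0006 y 0.0028 Fax 33.5 [-24.3   6.   24.2] M 0.06 gap 0.18
1.571 6.95 a 1.573 ax -0.0159 up -0.0008 y 0.0028 Fax 35.3 [-27.4   7.7  24.2] M 0.04 gap 0.177
```

```bash
python3 - <<'E'
from h import *
p=monitor.sense()["position"]
env.movel(p+ax*.006,velocity=.03); print(monitor.sense()["contact_force"].round(1))
env.release(); env.hold(.2)
print(monitor.sense()["contact_force"].round(1))
env.movel(p+ax*.11,velocity=.08)
f=eyes.grab_frame("wrist"); cv2.imwrite("pics/w2.png",cv2.resize(f["frame"][:,:,::-1],(800,600)))
f=eyes.grab_frame("top"); cv2.imwrite("pics/t2.png",cv2.resize(f["frame"][100:270,160:390,::-1],None,fx=3.4,fy=3.4,interpolation=cv2.INTER_CUBIC))
print(monitor.sense()["clock"],monitor.sense()["contact_force"].round(1))
E
```

```text
[-4.9  0.2  4.6]
[-0.7 -1.   0.1]
9.7667 [-0.3  0.1 -0.1]
```

View pics/w2.png

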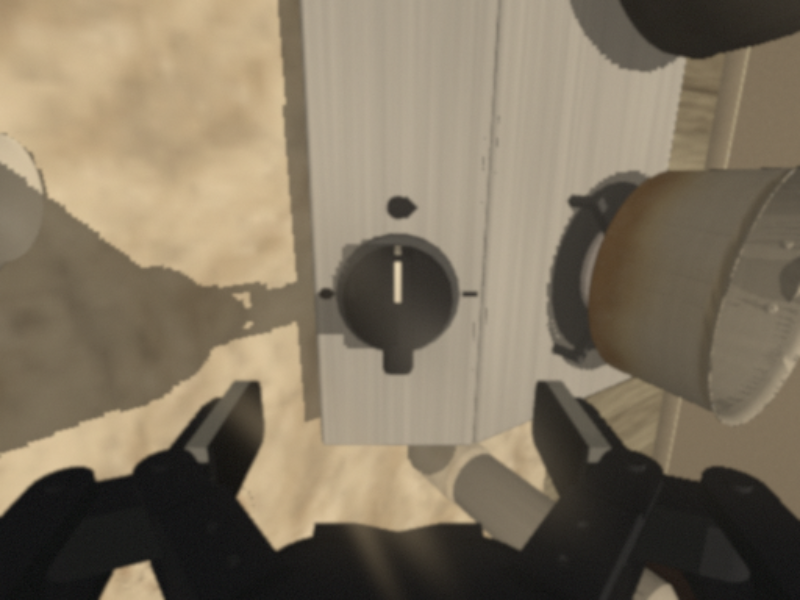

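View pics/t2.png

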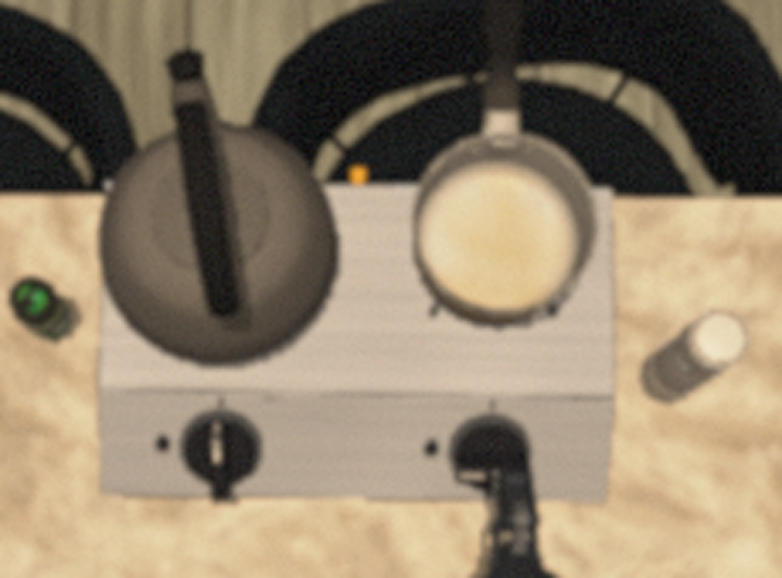

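The right knob's pointer line at (398,280) points straight at the large flame mark (401,207). The left knob is still at off, and the pan, kettle, jar and mill look unmoved. The gripper is clear of everything, so I'm handing in.

```bash
python3 -c "
from bench import job
print(job.hand_in())"
```

```text
the job is handed in; nothing more can be done
None
```

The right-hand burner, under the saucepan, has its knob released with the pointer at the large flame mark; the left burner is off, nothing else looked moved in the last pictures, and I handed the job in at about 10 s.

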